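Clear the caddy bay and draw the oak stick out from under the half-cover

ROBOT

A 6-joint arm with a two-finger parallel gripper is mounted at the origin on a cart in front of the work surface, level with it; the furniture and walls round the work are solid. World frame = base frame: x ahead of the robot, y to its left, z up, the work surface at z = 0. Lengths are in m, angles in rad, forces in N, time in s.
With the tool pointing down it reaches from about 0.35 to 0.85 m from the base axis. Payload 8.1 kg.
Tool frame: the origin (TCP) lies on the centre line of the jaws, within the pads' length; the fingertips stand 22 mm ahead of it and the grasp point (between the pads) lies 3 mm ahead of it (robot.tip_extent is the distance from the TCP to the fingertips, in m); z points along the fingers, y is the line along which they close (so a half turn about z gives the same grasp; the last joint's range is limited). The gripper opens to 93 mm and grips with 3 to 60 N. Pads are 15 mm wide; open, the fingers measure 128 mm over their backs; the gripper's body (75 mm by 188 mm) begins 65 mm behind the grasp point.
Start: joints at [1.263, 0.13, 1.488, -0, 1.523, -0.085], TCP at [0.133, 0.585, 0.241] pointing down, gripper open.
Joint ranges: [-2.96, 2.96], [-0.89, 2.26], [0.02, 2.5], [-1.34, 4.48], [0, 2.73], [-2.66, 2.66]. Speed limits (rad/s): [2.39, 2.39, 2.79, 3.14, 3.14, 3.14].

INTERFACE

Orientations are given as [roll, pitch, yaw] about the fixed x, y, z axes, in that order (R = Rz(yaw) Ry(pitch) Rx(roll)).
In Python, from workcell import robot, cams, order, nets gives the robot as it stands.
- The arm moves only by the tool drive_tool, never from a script. Its argument "moves" is a list that holds one entry, the list of rows, each a list of 7 numbers: the shift along the tool's x, y, z in m, then the turn, a rotation vector about the tool's x, y, z in rad, then the finger opening in m, from 0 to 0.093. In form: [[[tx, ty, tz, ax, ay, az, jaw], ...]]. A call has exactly 5 rows; each row shifts and turns the commanded pose from where the row before left it, along the tool's axes as they then stand; what a row does not reach is not made up. A row lasts 1/10 s, in which the tool goes at most 50 mm and 8.59 degrees, less where a joint would pass 70% of its speed; a pose out of reach is approached as far as the arm can. A call is refused whole if a number of a shift passes 0.05 or a number of a turn 0.15, either way. A call with a gripper value outside its range is refused whole. The fingers move at their own pace and stop on an object; "newtons" is the grip in N (left out, the last holds). Time passes only in rows, so rows that do not move let the fingers close, or fill a call up. It gives the time, the measured TCP pose, the force, the opening and the grip force at its end, in the units of the state.
- robot.read_state(): the state, without advancing time (a new reading comes with each control period).
- cams.capture(name): name is "scene" or "top"; returns the picture (400x640x3 uint8, red, green, blue); there is no depth.
- cams.camera_info(name): a dict with "mtx" (3x3 intrinsics, pixels), "T" (4x4, takes a point from camera to world coordinates). Camera axes: x right, y up, looking along -z (the intrinsics and any distortion apply to the point x, -y, -z); pixel columns grow to the right and rows downward; lengths in m; the calibration is good to about 2 mm. A picture is of the moment at which its call begins. camera_info takes no time and is no camera call.
- order.hand_in(): hands the job in; it is judged then, once.
Trained networks look in the newest picture that a camera, given by its name, has taken for a name from the list of things; names that differ only in an ending like _2 or _b are one class to them, and where a whole thing is asked for, a point or a joint stands for the part that bears it (a point fixed in the world has none). Each returns a list of dicts, best first, with "p" (0 to 1); they miss things now and then, are a little off and sometimes report something else, mostly with a low value. They report only what shows in the picture. A call takes as long as a camera call. They do not tell look-alikes from the thing itself.
- nets.find_in(label, camera): "position" ([x, y, z] in m, in world coordinates, good to about 4 mm: the middle of the surface that is visible of it).
- nets.spot_point(label, camera): "position" ([x, y, z] in m, in world coordinates, good to about 4 mm: a listed point, or the origin of a listed thing).
The state is a dict: "time_s": time; "joints": joint angles; "joint_vel": joint speeds; "joint_torque": joint torques, N m; "tcp_pos": TCP position; "orientation": TCP orientation; "force": force on the tool from outside, world axes, zero at the start; "moment": the same for the moment, N m; "grip_width": finger opening in m; "grip_force": force on a finger pad.
Only numpy, scipy, OpenCV 4.12 (cv2) and the standard library are available. Lean on these libraries where they do the work, as an engineer would, in place of code of your own. Each camera call takes 0.05 s, during which the arm holds its last target. There are 200 camera calls.

TASK

The two tall tins in the long bay of the wooden caddy stand in the way of the oak stick between them: stand them upright in the two small cells at the other end of the caddy, one tin in each cell, without knocking one over. Then take hold of the oak stick, tilt it so that its free end comes up through the opening, draw it out slantwise from under the fixed half-cover, and finish while holding it still in the gripper with the whole stick clearly higher than the tops of the tins, touching neither caddy nor tins. Leave the oilstone box and the short oak strip beside the caddy where they are.

Things in the scene. Friction and masses are not known exactly. Their poses are not given: they have to be found in the camera images.
- caddy: plywood caddy, fixed, 306 long (x) x 142 wide (y), pose varies; origin: centre of underside, z up. Mm in its frame: plinth 0..16, walls, floor 8 thick; long bay inside x -77..145, y -63..63, floor z 24, walls up to z 91, outer battens to y +-75; half-cover (see cover_edge) leaves it open from above only over x 5..145. Beyond the bay, x -145..-85: two cells side by side
- cell_left (a point): centre of the floor of the open-topped cell on the caddy's +y side, at caddy (-115, 33, 24) mm. Both cells are 60 x 60 inside, floor z 24, parted by a 6 thick wall at y = 0; walls up to z 66, but on the bay side up to z 91 (wall and cover end)
- cell_right (a point): centre of the floor of the cell at the caddy's -y side, at caddy (-115, -33, 24) mm
- cover_edge (a point): middle of the lower edge of the half-cover at the opening, at caddy (5, 0, 84) mm; axes as the caddy's. The half-cover is a fixed plywood board at z 84..91 that roofs the bay over x -85..5, the full width
- stick: loose square oak stick, 24 wide (its x) x 200 long (its y) x 22 high, about 75 g; origin at the centre of its underside. It lies along the middle of the bay on the floor, its +y end towards the caddy's +x (open) end, about 70 of its -y end under the half-cover.
- stick_outer_end (a point): centre of the stick's +y end face (stick (0, 100, 11) mm), in the open part of the bay
- stick_inner_end (a point): centre of the stick's -y end face (stick (0, -100, 11) mm), under the half-cover
- tin_a: upright steel tin with a paper label, 40 diameter, 120 tall, about 0.16 kg; origin at the centre of its underside; stands on the bay floor in the open part, on the caddy's +y side of the stick
- tin_b: a tin like tin_a, on the caddy's -y side of the stick
- timber_stack: obstacle: fixed timber stack under a blue sheet, to the left of the caddy, about 430 long x 160 wide, up to 230 high; origin near the middle of its footprint; it runs slantwise, its long side along the world direction (0.66, 0.75), its near end by the robot. It never moves; pass over it or round it.
- oilstone_box: wooden oilstone box, 70 x 190 x 45, origin at the centre of its underside, to the left of the work; to be left alone
- oak_strip_b: short thin oak strip lying on the table to the right of the caddy, 24 x 150 (its y) x 19, origin at the centre of its underside; to be left alone
Things that resemble listed ones, but are neither listed nor needed, are in the scene too. Leave any pink look-alike of the tin_b alone.

How it is judged:
On the way, in this order (a step that is already met when the one before it is completed fails the run):
1. both tins stand upright in the cells, one in each, and are let go ((((horizontal distance between tin_a and cell_left below 0.016 m and height (world z) of tin_a below 0.032 m and angle between tin_a's own z axis and vertical below 0.12 rad) and (horizontal distance between tin_b and cell_right below 0.016 m and height (world z) of tin_b below 0.032 m and angle between tin_b's own z axis and vertical below 0.12 rad)) or ((horizontal distance between tin_a and cell_right below 0.016 m and height (world z) of tin_a below 0.032 m and angle between tin_a's own z axis and vertical below 0.12 rad) and (horizontal distance between tin_b and cell_left below 0.016 m and height (world z) of tin_b below 0.032 m and angle between tin_b's own z axis and vertical below 0.12 rad))) and contact force between the fingers and tin_a below 0.2 N and contact force between the fingers and tin_b below 0.2 N), for 0.2 s.
2. the stick is tilted: its outer end above the rim while its inner end is still down under the half-cover (height (world z) of stick_outer_end above 0.1 m and z of stick_inner_end in the frame of cover_edge below 0 m and x of stick_inner_end in the frame of cover_edge below 0 m).
At the end, for the whole second after the job is handed in: each cell holds one upright tin on its floor (within 16 mm of the cell's centre, tilt under 0.12 rad); the stick is held still in the fingers, both its ends more than 0.165 m above the table, touching neither caddy nor tins; oilstone box and loose oak strip within 30 mm of where they were ((((horizontal distance between tin_a and cell_left below 0.016 m and height (world z) of tin_a below 0.032 m and angle between tin_a's own z axis and vertical below 0.12 rad) and (horizontal distance between tin_b and cell_right below 0.016 m and height (world z) of tin_b below 0.032 m and angle between tin_b's own z axis and vertical below 0.12 rad)) or ((horizontal distance between tin_a and cell_right below 0.016 m and height (world z) of tin_a below 0.032 m and angle between tin_a's own z axis and vertical below 0.12 rad) and (horizontal distance between tin_b and cell_left below 0.016 m and height (world z) of tin_b below 0.032 m and angle between tin_b's own z axis and vertical below 0.12 rad))) and height (world z) of each of stick_outer_end, stick_inner_end above 0.165 m and contact force between the fingers and stick above 0.5 N and contact force between stick and caddy below 0.1 N and contact force between stick and tin_a below 0.1 N and contact force between stick and tin_b below 0.1 N and linear speed of stick below 0.05 m/s and distance of each of oilstone_box, oak_strip_b from where it was at the start of the episode below 0.03 m); the arm keeps its last pose, push and grip.
It fails at once if the first tin is knocked over (angle between tin_a's own z axis and vertical above 0.6 rad).
It fails at once if the second tin is knocked over (angle between tin_b's own z axis and vertical above 0.6 rad).
It fails at once if the oilstone box is pushed away (distance of oilstone_box from where it was at the start of the episode above 0.03 m).
It fails at once if the oak strip is pushed away (distance of oak_strip_b from where it was at the start of the episode above 0.03 m).
It also fails if it takes over 69 s, if anything falls off the work surface, if the arm or the gripper's body presses on something with over 40 N, if the wrist force passes 120 N, or if a joint passes its speed limit or range.

## Working session

There is one attempt and no reset: what is moved stays moved. The work goes in short steps, Python scripts to look and compute and a tool call to move; the robot and the scene stay as the last step left them, time stands still between calls to the robot, and variables do not carry over. Pictures are saved under pics/ and viewed, at most 10 in all, crops included, and the job is handed in when it is done.

Besides the shell and the picture viewer there is one more tool, called after ">>>" by a JSON object that holds its "name" and its "arguments", one argument or row to a line. drive_tool: Moves the arm, as the interface text tells. Its arguments: {"type":"object","properties":{"moves":{"type":"array","items":{"type":"array","items":{"type":"array","items":{"type":"number"}}}},"newtons":{"type":"number"}},"required":["moves"]}

```bash
mkdir -p pics; ls; python3 - <<'E'
from workcell import robot,cams,order,nets
import cv2,numpy as np
for c in("scene","top"):
    im=cams.capture(c); cv2.imwrite(f"pics/{c}0.png",im[:,:,::-1])
    I=cams.camera_info(c);print(c,np.round(I["mtx"],1).tolist(),np.round(I["T"],3).tolist(),[k for k in I])
    for l in("tin_a","caddy","cell_left","cell_right","cover_edge","stick_outer_end","stick","oak_strip_b","oilstone_box"):
        print(l,[(np.round(d["position"],3).tolist(),round(d["p"],2)) for d in nets.spot_point(l,c)[:4]])
print(robot.read_state())
E
```

```text
pics
scene [[492.1, 0.0, 317.2], [0.0, 492.1, 205.7], [0.0, 0.0, 1.0]] [[-0.867, -0.439, 0.235, 0.925], [0.498, -0.758, 0.422, 0.531], [-0.008, 0.483, 0.876, 1.243], [0.0, 0.0, 0.0, 1.0]] ['mtx', 'T']
tin_a [([0.735, -0.309, 0.003], 0.85), ([0.822, 0.16, -0.001], 0.71), ([0.633, 0.043, 0.03], 0.63), ([0.684, -0.022, 0.023], 0.61)]
caddy [([0.583, -0.048, -0.002], 0.87)]
cell_left [([0.467, -0.085, 0.024], 0.63)]
cell_right [([0.469, -0.083, 0.025], 0.69), ([0.582, -0.043, 0.085], 0.59)]
cover_edge [([0.582, -0.043, 0.084], 0.59)]
stick_outer_end [([0.682, 0.033, 0.034], 0.86), ([0.606, -0.027, 0.024], 0.32)]
stick [([0.607, -0.03, 0.025], 0.63), ([0.639, 0.045, 0.028], 0.33)]
oak_strip_b [([0.598, -0.266, -0.0], 0.57), ([0.685, 0.035, 0.036], 0.26)]
oilstone_box [([0.411, 0.234, -0.002], 0.7), ([0.635, 0.041, 0.03], 0.43)]
top [[409.5, 0.0, 315.8], [0.0, 409.5, 195.9], [0.0, 0.0, 1.0]] [[-0.069, 0.975, -0.209, 0.38], [-0.998, -0.068, 0.014, -0.034], [-0.001, 0.209, 0.978, 1.241], [0.0, 0.0, 0.0, 1.0]] ['mtx', 'T']
tin_a [([0.685, -0.018, 0.029], 0.81), ([0.738, -0.311, -0.001], 0.79)
[... 513 characters left out ...]
235, 0.001], 0.6)]
{'time_s': 1.0, 'joints': array([ 1.26261184e+00,  1.30408481e-01,  1.48822410e+00, -7.32296175e-06,
        1.52301383e+00, -8.53884937e-02]), 'joint_vel': array([ 0.00041316,  0.00064984, -0.00242208,  0.00027657, -0.00102668,
       -0.00074292]), 'joint_torque': array([-3.72347972e-05, -5.59794724e+01, -4.92054319e+01,  7.64942402e-02,
        2.30752939e-02, -2.28967701e-05]), 'tcp_pos': array([0.1325448 , 0.58516454, 0.2406169 ]), 'orientation': array([-3.14153847e+00,  2.70314724e-06,  2.91879701e+00]), 'force': array([0.01186736, 0.70222309, 0.67485768]), 'moment': array([-0.01269387,  0.01041253, -0.03271013]), 'grip_force': 0.0, 'grip_width': 0.09281916443302456}
```

View pics/top0.png

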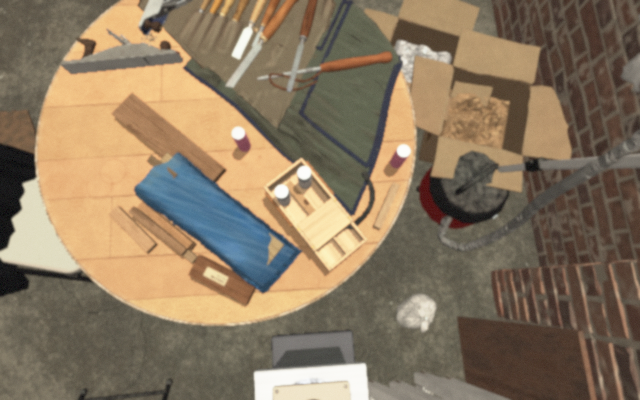

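View pics/scene0.png

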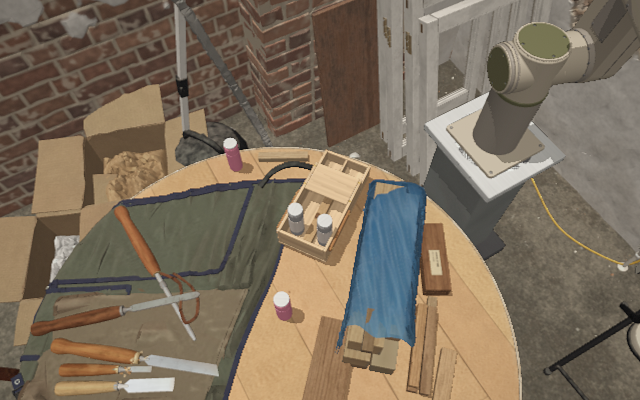

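The top view shows the caddy at about (315,215), with two grey tins at (282,193) and (304,176). Pink look-alikes stand at (240,138) and (401,156), outside the caddy. The tins meant are the two grey ones inside the long bay. Next I'll check the fitted model against an enlarged crop.

```bash
cat > h.py <<'E'
from workcell import robot,cams,order,nets
import cv2,numpy as np
def proj(c,P):
    I=cams.camera_info(c);T=I["T"];P=np.atleast_2d(P)
    q=(P-T[:3,3])@T[:3,:3]; q=q*[1,-1,-1]; u=q@I["mtx"].T
    return u[:,:2]/u[:,2:]
def wpos(cad,p):
    x,y,a=cad;p=np.atleast_2d(np.array(p,float))/1000
    return np.c_[x+np.cos(a)*p[:,0]-np.sin(a)*p[:,1],y+np.sin(a)*p[:,0]+np.cos(a)*p[:,1],p[:,2]]
def ring(x,y,z,r=.02): 
    t=np.linspace(0,2*np.pi,40);return np.c_[x+r*np.cos(t),y+r*np.sin(t),z+0*t]
def crop(c,im,x0,y0,w,h,s,polys):
    o=cv2.resize(im[y0:y0+h,x0:x0+w,::-1],None,fx=s,fy=s,interpolation=cv2.INTER_CUBIC)
    for P,col in polys:
        q=((proj(c,P)-[x0,y0]+.5)*s).astype(np.int32); cv2.polylines(o,[q],False,col,1)
    return o
def box(cad,x0,x1,y0,y1,z): return wpos(cad,[[x0,y0,z],[x1,y0,z],[x1,y1,z],[x0,y1,z],[x0,y0,z]])
E
python3 - <<'E'
from h import *
ims={c:cams.capture(c) for c in("scene","top")}
for l in("tin_a","timber_stack","stick","stick_outer_end","cell_left","cell_right","cover_edge"):
  for c in ims:
    f=nets.find_in if l in("timber_stack",) else nets.spot_point
    print(l,c,[(np.round(d["position"],3).tolist(),round(d["p"],2)) for d in f(l,c)[:5]])
    if l=="timber_stack":print([(np.round(d["position"],3).tolist(),round(d["p"],2)) for d in nets.spot_point(l,c)[:2]])
# least squares caddy pose from net points
L=np.array([[-115,33],[-115,-33],[5,0],[0,0],[5,0],[0,0]])/1000
W=np.array([[.4665,-.0845],[.509,-.135],[.582,-.043],[.583,-.048],[.585,-.043],[.581,-.044]])
lc,wc=L.mean(0),W.mean(0);H=(L-lc).T@(W-wc);a=np.arctan2(H[0,1]-H[1,0],H[0,0]+H[1,1])
R=np.array([[np.cos(a),-np.sin(a)],[np.sin(a),np.cos(a)]]);t=wc-R@lc;cad=(t[0],t[1],a);print(cad)
pol=[(box(cad,-153,153,-71,71,91),(0,0,255)),(box(cad,-85,5,-71,71,91),(0,255,0)),(box(cad,-145,-85,3,63,66),(255,0,255)),(box(cad,-145,-85,-63,-3,66),(255,0,255)),
 (ring(.634,.0425,.144),(255,0,0)),(ring(.6845,-.020,.144),(255,0,0))]
a=crop("top",ims["top"],250,145,130,135,4.4,pol);b=crop("scene",ims["scene"],270,140,50,10,1,[])
b=crop("scene",ims["scene"],265,140,115,130,4.4,pol)
cv2.imwrite("pics/f1.png",a);cv2.imwrite("pics/f2.png",b)
E
```

```text
tin_a scene [([0.686, -0.02, 0.023], 0.96), ([0.633, 0.044, 0.028], 0.93), ([0.823, 0.163, -0.0], 0.84), ([0.737, -0.308, -0.001], 0.55), ([0.411, 0.236, -0.003], 0.49)]
tin_a top [([0.635, 0.042, 0.026], 0.75), ([0.739, -0.31, -0.002], 0.74), ([0.686, -0.019, 0.028], 0.64), ([0.819, 0.166, 0.0], 0.5), ([0.505, -0.138, 0.024], 0.46)]
timber_stack scene [([0.568, -0.048, 0.074], 0.2)]
[]
timber_stack top [([0.636, -0.002, 0.049], 0.32)]
[]
stick scene [([0.605, -0.03, 0.024], 0.64)]
stick top [([0.599, -0.029, 0.021], 0.6), ([0.584, -0.045, 0.082], 0.51)]
stick_outer_end scene [([0.682, 0.035, 0.032], 0.94)]
stick_outer_end top [([0.686, 0.034, 0.038], 0.61), ([0.6, -0.267, 0.001], 0.41)]
cell_left scene [([0.467, -0.086, 0.024], 0.83)]
cell_left top [([0.469, -0.085, 0.019], 0.7), ([0.583, -0.045, 0.085], 0.42), ([0.417, 0.236, 0.0], 0.37)]
cell_right scene [([0.5, -0.138, 0.025], 0.95)]
cell_right top [([0.505, -0.137, 0.024], 0.65)]
cover_edge scene [([0.581, -0.045, 0.083], 0.68), ([0.684, -0.025, 0.024], 0.46)]
cover_edge top [([0.583, -0.039, 0.082], 0.94)]
(np.float64(0.5810793339699977), np.float64(-0.045162458885643436), np.float64(0.6127444192010603))
```

View pics/f1.png

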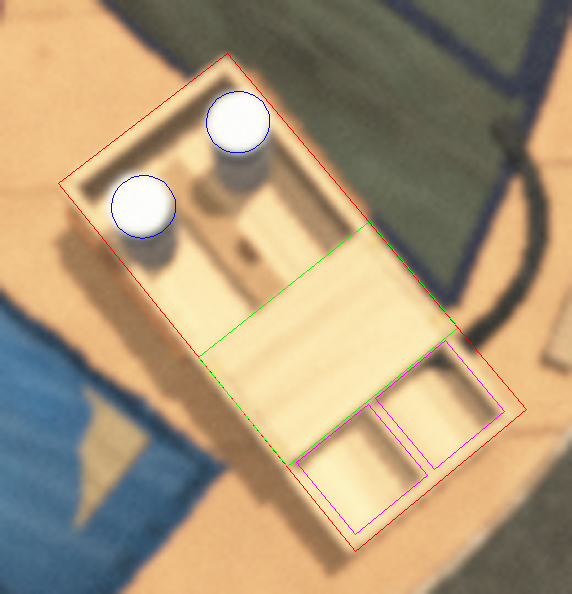

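View pics/f2.png

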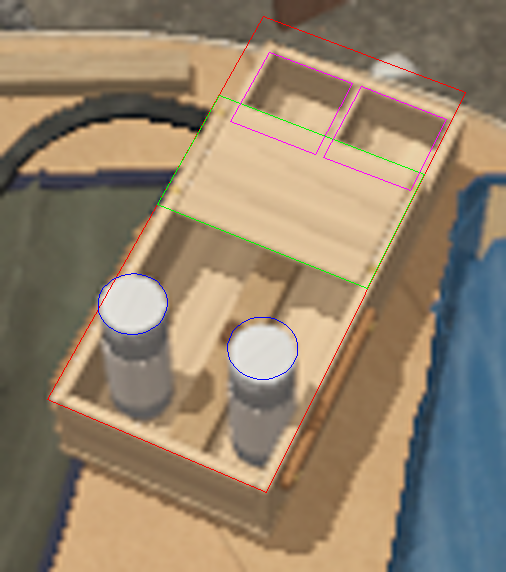

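The model overlay fits in both views. Caddy pose is (0.581,-0.045), yaw 0.613. The blue rings sit on the two grey tins at crop (143,207) and (238,122), with caddy +y on the left, so the left one is tin_a and the right one tin_b. The stick lies between them. Now I'll locate the edge of the timber stack and work out the move vectors.

```bash
cat >> h.py <<'E'
def ray(c,uv,z):
    I=cams.camera_info(c);T=I["T"];d=np.linalg.solve(I["mtx"],[*uv,1])*[1,-1,-1];d=T[:3,:3]@d;o=T[:3,3]
    return o+d*(z-o[2])/d[2]
CAD=(.5811,-.0452,.613)
def tocad(p): 
    c,s=np.cos(CAD[2]),np.sin(CAD[2]);d=np.array(p[:2])-CAD[:2];return np.round([1000*(c*d[0]+s*d[1]),1000*(-s*d[0]+c*d[1])],1)
def todo(tx,ty,tz,yaw=None):
    from scipy.spatial.transform import Rotation as R
    s=robot.read_state();r=R.from_euler('xyz',s["orientation"]).as_matrix();d=np.array([tx,ty,tz])-s["tcp_pos"]
    print("t",s["time_s"],"world d",np.round(d,4),"tool d",np.round(r.T@d,4),"tooly",np.round(np.arctan2(r[1,1],r[0,1]),4),"turnz",None if yaw is None else -(yaw-np.arctan2(r[1,1],r[0,1])))
E
python3 - <<'E'
from h import *
for z in(0,.1,.18,.23):
    for uv in((299,251),(250,205),(185,155),(265,290)): print(z,"top",uv,np.round(ray("top",uv,z)[:2],3),tocad(ray("top",uv,z)))
    for uv in((372,183),(345,345),(420,185)): print(z,"scene",uv,np.round(ray("scene",uv,z)[:2],3),tocad(ray("scene",uv,z)))
print(wpos(CAD,[[-115,33,24],[-115,-33,24]]))
todo(.634,.0425,.30,.613)
todo(.6845,-.020,.30,.613)
E
```

```text
0 top (299, 251) [0.48  0.011] [-50.2 104.3]
0 top (250, 205) [0.631 0.154] [155.5 133.7]
0 top (185, 155) [0.807 0.353] [414.1 196.1]
0 top (265, 290) [0.373 0.118] [-76.3 253.8]
0 scene (372, 183) [ 0.414 -0.053] [-141.3   89.8]
0 scene (345, 345) [0.73  0.311] [326.4 205.7]
0 scene (420, 185) [0.295 0.024] [-194.1  220.7]
0.1 top (299, 251) [0.472 0.008] [-58.8 106. ]
0.1 top (250, 205) [0.611 0.139] [130.3 132.9]
0.1 top (185, 155) [0.773 0.322] [368.1 190.3]
0.1 top (265, 290) [0.373 0.106] [-82.9 243.4]
0.1 scene (372, 183) [ 0.455 -0.006] [-80.6 104.5]
0.1 scene (345, 345) [0.745 0.329] [349.5 211.2]
0.1 scene (420, 185) [0.346 0.064] [-129.1  224.9]
0.18 top (299, 251) [0.466 0.005] [-65.7 107.3]
0.18 top (250, 205) [0.595 0.126] [110.1 132.4]
0.18 top (185, 155) [0.745 0.297] [331.2 185.7]
0.18 top (265, 290) [0.374 0.096] [-88.1 235.1]
0.18 scene (372, 183) [0.488 0.032] [-32.1 116.4]
0.18 scene (345, 345) [0.758 0.343] [367.9 215.6]
0.18 scene (420, 185) [0.387 0.097] [-77.2 228.3]
0.23 top (299, 251) [0.462 0.003] [-70.  108.1]
0.23 top (250, 205) [0.585 0.119] [ 97.5 132. ]
0.23 top (185, 155) [0.728 0.282] [308.2 182.9]
0.23 top (265, 290) [0.374 0.09 ] [-91.4 229.9]
0.23 scene (372, 183) [0.508 0.055] [ -1.7 123.8]
0.23 scene (345, 345) [0.766 0.352] [379.4 218.3]
0.23 scene (420, 185) [0.412 0.118] [-44.7 230.4]
[[ 0.46805285 -0.08437069  0.024     ]
 [ 0.50602423 -0.13835379  0.024     ]]
t 1.9 world d [ 0.5014 -0.5427  0.0593] tool d [-0.609  -0.4185 -0.0594] tooly 1.348 turnz 0.7349912194008354
t 1.9 world d [ 0.5519 -0.6052  0.0593] tool d [-0.672  -0.4683 -0.0594] tooly 1.348 turnz 0.7349912194008354
```

>>> {"name": "drive_tool", "arguments": {
  "moves": [
    [[0, 0, -0.02, 0, 0, 0.105, 0.093], [0, 0, -0.02, 0, 0, 0.105, 0.093], [0, 0, -0.02, 0, 0, 0.105, 0.093], [0, 0, -0.02, 0, 0, 0.105, 0.093], [0, 0, -0.02, 0, 0, 0.105, 0.093]]
  ],
  "newtons": 30
}}

```text
time_s: 2.4
tcp_pos: [0.1325, 0.5851, 0.3415]
orientation: [3.142, -0.0, 2.389]
force: [0.7, 0.0, 0.1]
grip_width: 0.0929
grip_force: 0.0
```

>>> {"name": "drive_tool", "arguments": {
  "moves": [
    [[0, 0, 0, 0, 0, 0.105, 0.093], [0, 0, 0, 0, 0, 0.105, 0.093], [-0.03, 0.005, 0, 0, 0, 0, 0.093], [-0.04, 0.005, 0, 0, 0, 0, 0.093], [-0.04, 0.005, 0, 0, 0, 0, 0.093]]
  ]
}}

```text
time_s: 2.9
tcp_pos: [0.2085, 0.503, 0.3405]
orientation: [-3.142, 0.0, 2.185]
force: [0.4, 0.2, 0.2]
grip_width: 0.0929
grip_force: 0.0
```

>>> {"name": "drive_tool", "arguments": {
  "moves": [
    [[-0.04, 0.005, 0, 0, 0, 0, 0.093], [-0.04, 0.005, 0, 0, 0, 0, 0.093], [-0.04, 0.005, 0, 0, 0, 0, 0.093], [-0.04, 0.005, 0, 0, 0, 0, 0.093], [-0.04, 0.005, 0, 0, 0, 0, 0.093]]
  ]
}}

```text
time_s: 3.4
tcp_pos: [0.3444, 0.3533, 0.3409]
orientation: [3.141, -0.0, 2.184]
force: [0.6, 1.2, -0.7]
grip_width: 0.093
grip_force: 0.0
```

>>> {"name": "drive_tool", "arguments": {
  "moves": [
    [[-0.04, 0.0055, 0, 0, 0, 0, 0.093], [-0.04, 0.0055, 0, 0, 0, 0, 0.093], [-0.04, 0.0055, 0, 0, 0, 0, 0.093], [-0.04, 0.0055, 0, 0, 0, 0, 0.093], [-0.04, 0.0055, 0, 0, 0, 0, 0.093]]
  ]
}}

```text
time_s: 3.9
tcp_pos: [0.4821, 0.2055, 0.3409]
orientation: [3.141, 0.0, 2.184]
force: [0.8, -0.1, 0.7]
grip_width: 0.0933
grip_force: 0.0
```

>>> {"name": "drive_tool", "arguments": {
  "moves": [
    [[-0.04, 0.0055, 0, 0, 0, 0, 0.093], [-0.04, 0.0055, 0, 0, 0, 0, 0.093], [-0.04, 0.0055, 0, 0, 0, 0, 0.093], [-0.04, 0.0055, -0.01, 0, 0, 0, 0.093], [-0.04, 0.0055, 0, 0, 0, 0, 0.093]]
  ]
}}

```text
time_s: 4.4
tcp_pos: [0.6201, 0.0577, 0.3521]
orientation: [3.14, 0.001, 2.184]
force: [0.2, 0.5, 0.2]
grip_width: 0.093
grip_force: 0.0
```

```bash
python3 -c "
from h import *
todo(.634,.0425,.12,.613)"
```

```text
t 4.4 world d [ 0.0139 -0.0152 -0.2321] tool d [-0.0202  0.0023  0.2321] tooly 0.6129 turnz -5.4641417076561893e-05
```

>>> {"name": "drive_tool", "arguments": {
  "moves": [
    [[-0.018, 0.002, 0.02, 0, 0, 0, 0.093], [0, 0, 0.035, 0, 0, 0, 0.093], [0, 0, 0.035, 0, 0, 0, 0.093], [0, 0, 0.035, 0, 0, 0, 0.093], [0, 0, 0.025, 0, 0, 0, 0.093]]
  ]
}}

```text
time_s: 4.9
tcp_pos: [0.6296, 0.0454, 0.1976]
orientation: [-3.139, -0.002, 2.184]
force: [-0.1, -0.4, -0.1]
grip_width: 0.0928
grip_force: 0.0
```

>>> {"name": "drive_tool", "arguments": {
  "moves": [
    [[0, 0, 0.03, 0, 0, 0, 0.093], [0, 0, 0.03, 0, 0, 0, 0.093], [0, 0, 0.02, 0, 0, 0, 0.093], [0, 0, 0, 0, 0, 0, 0.05], [0, 0, 0, 0, 0, 0, 0.05]]
  ]
}}

```text
time_s: 5.4
tcp_pos: [0.6307, 0.0455, 0.1209]
orientation: [-3.141, -0.0, 2.184]
force: [0.6, -0.1, -0.0]
grip_width: 0.0816
grip_force: 0.0
```

>>> {"name": "drive_tool", "arguments": {
  "moves": [
    [[0, 0, 0, 0, 0, 0, 0.03], [0, 0, 0, 0, 0, 0, 0.03], [0, 0, 0, 0, 0, 0, 0.03], [0, 0, 0, 0, 0, 0, 0.03], [0, 0, 0, 0, 0, 0, 0.03]]
  ]
}}

```text
time_s: 5.9
tcp_pos: [0.631, 0.0456, 0.1211]
orientation: [3.141, 0.0, 2.184]
force: [0.1, -0.2, 0.2]
grip_width: 0.0415
grip_force: 0.1
```

```bash
python3 -c "
from h import *
todo(.634,.0425,.12,.613)
for c in('top','scene'):
    cams.capture(c);print([(np.round(d['position'],3).tolist(),round(d['p'],2)) for d in nets.spot_point('tin_a',c)[:5]])"
```

```text
t 5.9 world d [ 0.003  -0.0031 -0.0011] tool d [-0.0043  0.0007  0.0011] tooly 0.613 turnz -3.540907819199468e-05
[([0.738, -0.311, 0.0], 0.7), ([0.681, -0.017, 0.028], 0.55)]
[([0.685, -0.024, 0.023], 0.71), ([0.821, 0.161, 0.002], 0.56), ([0.735, -0.309, -0.002], 0.56), ([0.636, 0.043, 0.028], 0.47)]
```

>>> {"name": "drive_tool", "arguments": {
  "moves": [
    [[0, 0, 0, 0, 0, 0, 0.05], [-0.0045, 0.0005, 0.001, 0, 0, 0, 0.05], [0, 0, 0, 0, 0, 0, 0.03], [0, 0, 0, 0, 0, 0, 0.03], [0, 0, 0, 0, 0, 0, 0.03]]
  ]
}}

```text
time_s: 6.6
tcp_pos: [0.6336, 0.0421, 0.1193]
orientation: [-3.141, -0.0, 2.184]
force: [0.3, 0.3, -1.7]
grip_width: 0.0394
grip_force: 29.8
```

>>> {"name": "drive_tool", "arguments": {
  "moves": [
    [[0, 0, 0, 0, 0, 0, 0.03], [0, 0, 0, 0, 0, 0, 0.03], [0, 0, 0, 0, 0, 0, 0.03], [0, 0, -0.005, 0, 0, 0, 0.03], [0, 0, -0.01, 0, 0, 0, 0.03]]
  ]
}}

```text
time_s: 7.1
tcp_pos: [0.633, 0.0422, 0.1342]
orientation: [-3.14, -0.001, 2.184]
force: [0.5, -0.3, -0.9]
grip_width: 0.0393
grip_force: 29.8
```

>>> {"name": "drive_tool", "arguments": {
  "moves": [
    [[0, 0, -0.02, 0, 0, 0, 0.03], [0, 0, -0.025, 0, 0, 0, 0.03], [0, 0, -0.025, 0, 0, 0, 0.03], [0, 0, -0.012, 0, 0, 0, 0.03], [-0.002, -0.01, 0, 0, 0, 0, 0.03]]
  ]
}}

```text
time_s: 7.6
tcp_pos: [0.6284, 0.0352, 0.2199]
orientation: [3.137, 0.003, 2.185]
force: [-0.6, 1.0, -1.4]
grip_width: 0.0395
grip_force: 29.8
```

>>> {"name": "drive_tool", "arguments": {
  "moves": [
    [[-0.002, -0.025, 0, 0, 0, 0, 0.03], [-0.002, -0.035, 0, 0, 0, 0, 0.03], [-0.002, -0.035, 0, 0, 0, 0, 0.03], [0, -0.035, 0, 0, 0, 0, 0.03], [0, -0.035, 0, 0, 0, 0, 0.03]]
  ]
}}

```text
time_s: 8.1
tcp_pos: [0.4927, -0.0659, 0.2147]
orientation: [-3.14, -0.002, 2.184]
force: [-0.2, -0.5, -0.3]
grip_width: 0.0397
grip_force: 29.8
```

>>> {"name": "drive_tool", "arguments": {
  "moves": [
    [[0, -0.022, 0, 0, 0, 0, 0.03], [0, -0.01, 0, 0, 0, 0, 0.03], [0, 0, 0, 0, 0, 0, 0.03], [0, 0, 0, 0, 0, 0, 0.03], [0, 0, 0, 0, 0, 0, 0.03]]
  ]
}}

```text
time_s: 8.6
tcp_pos: [0.4696, -0.083, 0.2164]
orientation: [3.142, -0.0, 2.184]
force: [0.1, -0.1, -0.9]
grip_width: 0.0395
grip_force: 29.8
```

```bash
python3 -c "
from h import *
todo(.468,-.0844,.121,.613)
I={c:cams.capture(c) for c in('top','scene')}
t=robot.read_state()['tcp_pos']
for c in I: print([(np.round(d['position'],3).tolist(),round(d['p'],2)) for d in nets.spot_point('tin_a',c)[:5]])
pol=[(box(CAD,-145,-85,3,63,66),(255,0,255)),(box(CAD,-145,-85,-63,-3,66),(255,0,255)),(ring(t[0],t[1],t[2]-.095),(255,0,0)),(ring(t[0],t[1],t[2]+.025),(255,0,0))]
a=crop('top',I['top'],280,170,100,110,4,pol);b=crop('scene',I['scene'],290,110,95,110,4,pol)
cv2.imwrite('pics/g1.png',np.hstack([a,b]))"
```

```text
t 8.6 world d [-0.0016 -0.0014 -0.0954] tool d [-0.0003 -0.0021  0.0954] tooly 0.6137 turnz 0.0006902616305686227
[([0.683, -0.015, 0.027], 0.71), ([0.819, 0.164, 0.001], 0.59), ([0.737, -0.311, -0.002], 0.54)]
[([0.736, -0.31, -0.001], 0.72), ([0.823, 0.162, -0.003], 0.68), ([0.47, -0.083, 0.125], 0.66)]
```

View pics/g1.png

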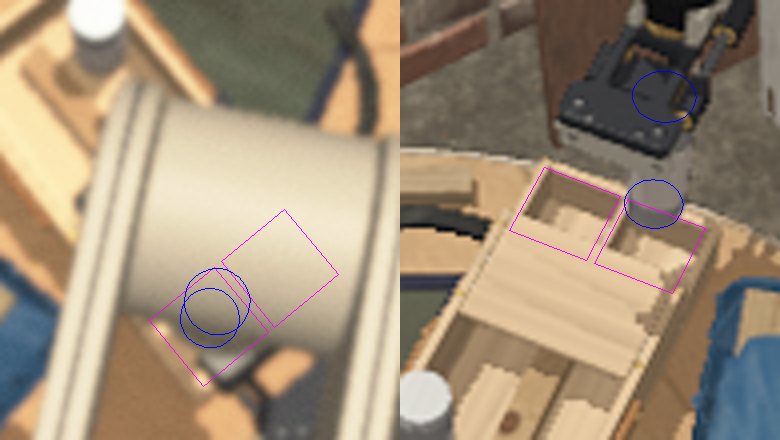

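The right panel shows the carried tin's base at (653,205), on the predicted ring above the left cell, so I'm lowering it.

>>> {"name": "drive_tool", "arguments": {
  "moves": [
    [[0, -0.002, 0.015, 0, 0, 0, 0.03], [0, 0, 0.02, 0, 0, 0, 0.03], [0, 0, 0.02, 0, 0, 0, 0.03], [0, 0, 0.02, 0, 0, 0, 0.03], [0, 0, 0.012, 0, 0, 0, 0.03]]
  ]
}}

```text
time_s: 9.3
tcp_pos: [0.466, -0.0842, 0.1268]
orientation: [-3.14, -0.002, 2.184]
force: [-0.7, 0.2, -1.4]
grip_width: 0.0394
grip_force: 29.8
```

>>> {"name": "drive_tool", "arguments": {
  "moves": [
    [[0, 0, 0.006, 0, 0, 0, 0.03], [0, 0, 0.003, 0, 0, 0, 0.03], [0, 0, 0, 0, 0, 0, 0.03], [0, 0, 0, 0, 0, 0, 0.03], [0, 0, 0, 0, 0, 0, 0.03]]
  ]
}}

```text
time_s: 9.8
tcp_pos: [0.468, -0.0848, 0.1215]
orientation: [3.141, 0.001, 2.184]
force: [-0.5, -0.4, -1.0]
grip_width: 0.0399
grip_force: 29.8
```

>>> {"name": "drive_tool", "arguments": {
  "moves": [
    [[0, 0, 0.001, 0, 0, 0, 0.03], [0, 0, 0.001, 0, 0, 0, 0.03], [0, 0, 0.0005, 0, 0, 0, 0.03], [0, 0, 0, 0, 0, 0, 0.03], [0, 0, 0, 0, 0, 0, 0.03]]
  ]
}}

```text
time_s: 10.3
tcp_pos: [0.468, -0.0849, 0.1192]
orientation: [3.141, 0.001, 2.184]
force: [-2.0, -1.2, 4.2]
grip_width: 0.0397
grip_force: 29.9
```

>>> {"name": "drive_tool", "arguments": {
  "moves": [
    [[0, 0, 0, 0, 0, 0, 0.045], [0, 0, 0, 0, 0, 0, 0.06], [0, 0, 0, 0, 0, 0, 0.08], [0, 0, 0, 0, 0, 0, 0.08], [0, 0, 0, 0, 0, 0, 0.08]]
  ]
}}

```text
time_s: 10.8
tcp_pos: [0.4673, -0.0846, 0.118]
orientation: [-3.141, -0.0, 2.184]
force: [-0.0, -0.4, -0.4]
grip_width: 0.0719
grip_force: 0.0
```

>>> {"name": "drive_tool", "arguments": {
  "moves": [
    [[0, 0, -0.01, 0, 0, 0, 0.08], [0, 0, -0.02, 0, 0, 0, 0.08], [0, 0, -0.035, 0, 0, 0, 0.09], [0, 0, -0.035, 0, 0, 0, 0.09], [0, 0.01, -0.02, 0, 0, 0, 0.09]]
  ]
}}

```text
time_s: 11.3
tcp_pos: [0.4762, -0.0795, 0.2423]
orientation: [3.139, 0.003, 2.183]
force: [-0.2, -0.9, -0.1]
grip_width: 0.0895
grip_force: 0.0
```

>>> {"name": "drive_tool", "arguments": {
  "moves": [
    [[-0.01, 0.025, 0, 0, 0, 0, 0.09], [-0.015, 0.035, 0, 0, 0, 0, 0.09], [-0.015, 0.035, 0, 0, 0, 0, 0.09], [-0.015, 0.035, 0, 0, 0, 0, 0.09], [-0.01, 0.035, 0, 0, 0, 0, 0.09]]
  ]
}}

```text
time_s: 11.8
tcp_pos: [0.6495, -0.0371, 0.2388]
orientation: [3.141, 0.001, 2.183]
force: [0.5, -0.3, 0.3]
grip_width: 0.0898
grip_force: 0.0
```

>>> {"name": "drive_tool", "arguments": {
  "moves": [
    [[-0.006, 0.025, 0, 0, 0, 0, 0.09], [0, 0.014, 0, 0, 0, 0, 0.09], [0, 0, 0, 0, 0, 0, 0.09], [0, 0, 0, 0, 0, 0, 0.09], [0, 0, 0, 0, 0, 0, 0.09]]
  ]
}}

```text
time_s: 12.3
tcp_pos: [0.6827, -0.0201, 0.2386]
orientation: [-3.141, 0.0, 2.183]
force: [0.6, 0.3, 0.1]
grip_width: 0.0898
grip_force: 0.0
```

```bash
python3 -c "
from h import *
todo(.6845,-.020,.12,.613)
for c in('top','scene'):
    cams.capture(c);print([(np.round(d['position'],3).tolist(),round(d['p'],2)) for d in nets.spot_point('tin_a',c)[:5]])"
```

```text
t 12.3 world d [ 1.800e-03  1.000e-04 -1.186e-01] tool d [-0.0009  0.0016  0.1186] tooly 0.6126 turnz -0.00038596867955498215
[([0.737, -0.312, -0.001], 0.81), ([0.819, 0.165, -0.002], 0.58), ([0.469, -0.086, 0.023], 0.52), ([0.684, -0.021, 0.026], 0.43)]
[([0.824, 0.157, -0.0], 0.95), ([0.737, -0.309, -0.0], 0.95), ([0.467, -0.083, 0.026], 0.71), ([0.685, -0.022, 0.025], 0.71), ([0.584, -0.044, 0.088], 0.44)]
```

>>> {"name": "drive_tool", "arguments": {
  "moves": [
    [[-0.001, 0.0015, 0.015, 0, 0, 0, 0.09], [0, 0, 0.03, 0, 0, 0, 0.09], [0, 0, 0.03, 0, 0, 0, 0.09], [0, 0, 0.025, 0, 0, 0, 0.09], [0, 0, 0.013, 0, 0, 0, 0.07]]
  ]
}}

```text
time_s: 13.0
tcp_pos: [0.6829, -0.0195, 0.1207]
orientation: [-3.138, -0.003, 2.184]
force: [-0.8, -0.1, 0.5]
grip_width: 0.0854
grip_force: 0.0
```

>>> {"name": "drive_tool", "arguments": {
  "moves": [
    [[0, 0, 0.006, 0, 0, 0, 0.06], [0, 0, 0, 0, 0, 0, 0.05], [0, 0, 0, 0, 0, 0, 0.03], [0, 0, 0, 0, 0, 0, 0.03], [0, 0, 0, 0, 0, 0, 0.03]]
  ]
}}

```text
time_s: 13.5
tcp_pos: [0.6859, -0.0196, 0.1207]
orientation: [3.14, 0.002, 2.184]
force: [0.1, 0.8, -0.4]
grip_width: 0.0468
grip_force: 0.0
```

>>> {"name": "drive_tool", "arguments": {
  "moves": [
    [[0, 0, 0, 0, 0, 0, 0.03], [0, 0, 0, 0, 0, 0, 0.03], [0, 0, 0, 0, 0, 0, 0.03], [0, 0, 0, 0, 0, 0, 0.03], [0, 0, 0, 0, 0, 0, 0.03]]
  ]
}}

```text
time_s: 14.0
tcp_pos: [0.6856, -0.0197, 0.1201]
orientation: [3.141, 0.001, 2.184]
force: [-1.8, -0.1, 5.8]
grip_width: 0.0391
grip_force: 30.0
```

>>> {"name": "drive_tool", "arguments": {
  "moves": [
    [[0, 0, -0.006, 0, 0, 0, 0.03], [0, 0, -0.02, 0, 0, 0, 0.03], [0, 0, -0.025, 0, 0, 0, 0.03], [0, 0, -0.025, 0, 0, 0, 0.03], [0, -0.003, -0.02, 0, 0, 0, 0.03]]
  ]
}}

```text
time_s: 14.5
tcp_pos: [0.6827, -0.021, 0.2163]
orientation: [3.141, -0.0, 2.184]
force: [0.3, -0.7, -1.9]
grip_width: 0.0395
grip_force: 29.9
```

>>> {"name": "drive_tool", "arguments": {
  "moves": [
    [[0, -0.02, 0, 0, 0, 0, 0.03], [0.002, -0.035, 0, 0, 0, 0, 0.03], [0.002, -0.035, 0, 0, 0, 0, 0.03], [0.002, -0.035, 0, 0, 0, 0, 0.03], [0, -0.035, 0, 0, 0, 0, 0.03]]
  ]
}}

```text
time_s: 15.0
tcp_pos: [0.5466, -0.1086, 0.2146]
orientation: [-3.141, -0.001, 2.184]
force: [0.3, -0.2, -1.6]
grip_width: 0.0397
grip_force: 29.9
```

>>> {"name": "drive_tool", "arguments": {
  "moves": [
    [[0, -0.032, 0, 0, 0, 0, 0.03], [0, -0.015, 0, 0, 0, 0, 0.03], [0, -0.005, 0, 0, 0, 0, 0.03], [0, 0, 0, 0, 0, 0, 0.03], [0, 0, 0, 0, 0, 0, 0.03]]
  ]
}}

```text
time_s: 15.5
tcp_pos: [0.5065, -0.1378, 0.2152]
orientation: [3.141, -0.0, 2.184]
force: [-0.5, -0.1, -1.8]
grip_width: 0.0398
grip_force: 29.9
```

```bash
python3 -c "
from h import *
todo(.506,-.1384,.120,.613)
for c in('top','scene'):
    cams.capture(c);print([(np.round(d['position'],3).tolist(),round(d['p'],2)) for d in nets.spot_point('tin_a',c)[:5]])"
```

```text
t 15.5 world d [-0.0005 -0.0006 -0.0952] tool d [-0.0002 -0.0008  0.0952] tooly 0.6134 turnz 0.0004151986886347103
[([0.818, 0.165, 0.0], 0.67), ([0.738, -0.312, -0.001], 0.61), ([0.504, -0.137, 0.123], 0.55), ([0.467, -0.082, 0.025], 0.5)]
[([0.821, 0.16, -0.001], 0.89), ([0.504, -0.142, 0.118], 0.78), ([0.465, -0.084, 0.026], 0.75), ([0.737, -0.307, -0.0], 0.71)]
```

>>> {"name": "drive_tool", "arguments": {
  "moves": [
    [[0, 0, 0.015, 0, 0, 0, 0.03], [0, 0, 0.02, 0, 0, 0, 0.03], [0, 0, 0.02, 0, 0, 0, 0.03], [0, 0, 0.02, 0, 0, 0, 0.03], [0, 0, 0.012, 0, 0, 0, 0.03]]
  ]
}}

```text
time_s: 16.2
tcp_pos: [0.5045, -0.1376, 0.1251]
orientation: [-3.14, -0.003, 2.184]
force: [0.6, -0.0, -1.7]
grip_width: 0.0394
grip_force: 29.9
```

>>> {"name": "drive_tool", "arguments": {
  "moves": [
    [[0, 0, 0.005, 0, 0, 0, 0.03], [0, 0, 0.003, 0, 0, 0, 0.03], [0, 0, 0.001, 0, 0, 0, 0.03], [0, 0, 0, 0, 0, 0, 0.03], [0, 0, 0, 0, 0, 0, 0.03]]
  ]
}}

```text
time_s: 16.7
tcp_pos: [0.5064, -0.1387, 0.1201]
orientation: [3.141, 0.002, 2.184]
force: [-1.8, -0.4, 2.8]
grip_width: 0.0397
grip_force: 30.0
```

Contact with the cell floor (+2.8 N), so I release and rise.

>>> {"name": "drive_tool", "arguments": {
  "moves": [
    [[0, 0, 0, 0, 0, 0, 0.045], [0, 0, 0, 0, 0, 0, 0.06], [0, 0, 0, 0, 0, 0, 0.08], [0, 0, 0, 0, 0, 0, 0.08], [0, 0, 0, 0, 0, 0, 0.08]]
  ]
}}

```text
time_s: 17.2
tcp_pos: [0.5058, -0.1383, 0.1191]
orientation: [3.142, -0.0, 2.184]
force: [-0.1, 0.8, 1.2]
grip_width: 0.0725
grip_force: 0.0
```

>>> {"name": "drive_tool", "arguments": {
  "moves": [
    [[0, 0, -0.01, 0, 0, 0, 0.08], [0, 0, -0.02, 0, 0, 0, 0.08], [0, 0, -0.035, 0, 0, 0, 0.09], [0, 0, -0.035, 0, 0, 0, 0.09], [0, 0.01, -0.02, 0, 0, 0, 0.09]]
  ]
}}

```text
time_s: 17.7
tcp_pos: [0.5147, -0.1334, 0.2434]
orientation: [3.139, 0.004, 2.183]
force: [0.6, -0.5, 0.6]
grip_width: 0.0899
grip_force: 0.0
```

>>> {"name": "drive_tool", "arguments": {
  "moves": [
    [[0, 0.025, 0, 0, 0, 0, 0.09], [0, 0.035, 0, 0, 0, 0, 0.08], [0.01, 0.035, 0, 0, 0, 0, 0.07], [0.01, 0.035, 0, 0, 0, 0, 0.06], [0.01, 0.035, 0, 0, 0, 0, 0.05]]
  ]
}}

```text
time_s: 18.2
tcp_pos: [0.6326, -0.012, 0.24]
orientation: [3.141, 0.001, 2.184]
force: [-0.1, -0.7, 0.8]
grip_width: 0.0623
grip_force: 0.0
```

```bash
python3 -c "
from h import *
todo(.506,-.1384,.120,.613)
I={}
for k in range(2):
  for c in('top','scene'):
    I[c]=cams.capture(c)
    if k==0: print([(np.round(d['position'],3).tolist(),round(d['p'],2)) for d in nets.spot_point('tin_a',c)[:5]])
    for l in ('stick_outer_end','stick','stick_inner_end'): print(l,[(np.round(d['position'],3).tolist(),tocad(d['position']).tolist(),round(d['p'],2)) for d in nets.spot_point(l,c)[:2]])
pol=[(box(CAD,-65,135,-12,12,46),(0,0,255)),(ring(.468,-.0844,.144),(255,0,0)),(ring(.506,-.1384,.144),(255,0,0))]
a=crop('top',I['top'],265,150,100,130,4,pol);b=crop('scene',I['scene'],275,125,100,130,4,pol)
cv2.imwrite('pics/k1.png',np.hstack([a,b]))"
```

```text
t 18.2 world d [-0.1266 -0.1264 -0.12  ] tool d [-0.0305 -0.1763  0.1199] tooly 0.6128 turnz -0.00023918805477718408
[([0.736, -0.312, -0.002], 0.75), ([0.504, -0.137, 0.024], 0.71), ([0.817, 0.166, 0.002], 0.66), ([0.469, -0.082, 0.024], 0.64)]
stick_outer_end [([0.685, 0.034, 0.041], [130.9, 4.9], 0.54)]
stick [([0.602, -0.028, 0.021], [26.8, 2.1], 0.52), ([0.416, 0.236, 0.003], [26.4, 325.4], 0.17)]
stick_inner_end []
[([0.825, 0.16, 0.001], 0.95), ([0.736, -0.311, -0.005], 0.85), ([0.471, -0.084, 0.028], 0.7), ([0.503, -0.135, 0.024], 0.51), ([0.503, -0.14, 0.02], 0.49)]
stick_outer_end [([0.684, 0.038, 0.035], [132.6, 8.8], 0.91)]
stick [([0.608, -0.03, 0.023], [30.8, -2.6], 0.8)]
stick_inner_end []
stick_outer_end [([0.682, 0.035, 0.038], [129.3, 7.5], 0.55)]
stick [([0.599, -0.03, 0.023], [23.5, 2.6], 0.64)]
stick_inner_end [([0.464, -0.085, 0.022], [-118.4, 34.6], 0.19)]
stick_outer_end [([0.685, 0.031, 0.033], [129.3, 2.6], 0.9)]
stick [([0.602, -0.03, 0.024], [26.3, 0.3], 0.9)]
stick_inner_end [([0.507, -0.14, 0.024], [-115.5, -35.0], 0.49)]
```

View pics/k1.png

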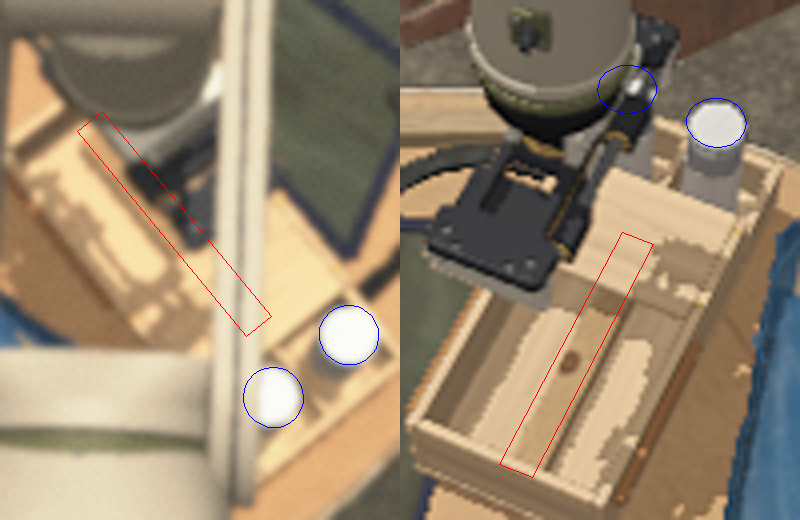

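Both grey tins stand in the cells at (272,397) and (348,335) in the left panel. The stick is turned about 0.04 rad from the caddy axis, with its outer end near (532,465) in the right panel. I turn the tool to grip across it.

>>> {"name": "drive_tool", "arguments": {
  "moves": [
    [[0, 0, 0, 0, 0, 0.1, 0.05], [0, 0, 0, 0, 0, 0.1, 0.05], [0, 0, 0, 0, 0, 0.1, 0.05], [0, 0, 0, 0, 0, 0.1, 0.05], [0, 0, 0, 0, 0, 0.1, 0.05]]
  ]
}}

```text
time_s: 19.6
tcp_pos: [0.6316, -0.0131, 0.2391]
orientation: [-3.141, -0.0, 1.68]
force: [0.1, -0.1, 0.4]
grip_width: 0.05
grip_force: 0.0
```

>>> {"name": "drive_tool", "arguments": {
  "moves": [
    [[0, 0, 0, 0, 0, 0.1, 0.05], [0, 0, 0, 0, 0, 0.1, 0.05], [0, 0, 0, 0, 0, 0.1, 0.05], [0, 0, 0, 0, 0, 0.1, 0.05], [0, 0, 0, 0, 0, 0.1, 0.05]]
  ]
}}

```text
time_s: 20.1
tcp_pos: [0.6316, -0.0131, 0.2391]
orientation: [-3.142, 0.0, 1.18]
force: [-0.4, 0.6, -0.1]
grip_width: 0.0501
grip_force: 0.0
```

>>> {"name": "drive_tool", "arguments": {
  "moves": [
    [[0, 0, 0, 0, 0, 0.1, 0.05], [0, 0, 0, 0, 0, 0.1, 0.05], [0, 0, 0, 0, 0, 0.1, 0.05], [0, 0, 0, 0, 0, 0.1, 0.05], [0, 0, 0, 0, 0, 0.1, 0.05]]
  ]
}}

```text
time_s: 20.6
tcp_pos: [0.6316, -0.0131, 0.2391]
orientation: [-3.142, 0.0, 0.68]
force: [-0.2, -0.9, 0.2]
grip_width: 0.05
grip_force: 0.0
```

```bash
python3 -c "
from h import *
todo(.6328,-.0058,.05,-.918)"
```

```text
t 20.6 world d [ 0.0012  0.0073 -0.1891] tool d [ 0.0055 -0.0049  0.1891] tooly -0.891 turnz 0.02698234394466359
```

>>> {"name": "drive_tool", "arguments": {
  "moves": [
    [[0.0055, -0.005, 0.02, 0, 0, 0.027, 0.05], [0, 0, 0.03, 0, 0, 0, 0.05], [0, 0, 0.03, 0, 0, 0, 0.05], [0, 0, 0.03, 0, 0, 0, 0.05], [0, 0, 0.025, 0, 0, 0, 0.05]]
  ]
}}

```text
time_s: 21.1
tcp_pos: [0.6321, -0.0056, 0.1022]
orientation: [-3.141, 0.001, 0.657]
force: [-0.4, 0.0, -0.9]
grip_width: 0.0502
grip_force: 0.0
```

>>> {"name": "drive_tool", "arguments": {
  "moves": [
    [[0, 0, 0.025, 0, 0, 0, 0.05], [0, 0, 0.015, 0, 0, 0, 0.05], [0, 0, 0.008, 0, 0, 0, 0.05], [0, 0, 0.005, 0, 0, 0, 0.05], [0, 0, 0, 0, 0, 0, 0.05]]
  ]
}}

```text
time_s: 21.6
tcp_pos: [0.633, -0.0058, 0.0514]
orientation: [3.141, -0.0, 0.657]
force: [-0.3, -0.1, 0.2]
grip_width: 0.0502
grip_force: 0.0
```

```bash
python3 -c "
from h import *
todo(.6328,-.0058,.05,-.918)"
```

```text
t 21.6 world d [-0.0002  0.     -0.0014] tool d [-0.0002 -0.0001  0.0014] tooly -0.914 turnz 0.003960838121432553
```

>>> {"name": "drive_tool", "arguments": {
  "moves": [
    [[0, 0, 0.002, 0, 0, 0.003, 0.05], [0, 0, 0, 0, 0, 0, 0.03], [0, 0, 0, 0, 0, 0, 0.015], [0, 0, 0, 0, 0, 0, 0.015], [0, 0, 0, 0, 0, 0, 0.015]]
  ],
  "newtons": 45
}}

```text
time_s: 22.1
tcp_pos: [0.6329, -0.0058, 0.0495]
orientation: [3.141, -0.0, 0.654]
force: [0.1, -0.2, 2.1]
grip_width: 0.0236
grip_force: 44.7
```

>>> {"name": "drive_tool", "arguments": {
  "moves": [
    [[0, 0, 0, 0, 0, 0, 0.015], [0, 0, 0, 0, 0, 0, 0.015], [0, 0, 0, 0, 0, 0, 0.015], [0, 0, 0, 0, 0, 0, 0.015], [0, 0, -0.002, 0, 0, 0, 0.015]]
  ]
}}

```text
time_s: 22.6
tcp_pos: [0.6324, -0.0058, 0.0507]
orientation: [-3.141, 0.001, 0.654]
force: [0.1, 0.1, 0.1]
grip_width: 0.0236
grip_force: 44.7
```

>>> {"name": "drive_tool", "arguments": {
  "moves": [
    [[0, 0, -0.001, 0, 0, 0, 0.015], [-0.001, 0, -0.0054, 0, 0.04, 0, 0.015], [-0.001, 0, -0.0054, 0, 0.04, 0, 0.015], [-0.001, 0, -0.0054, 0, 0.04, 0, 0.015], [-0.001, 0, -0.0054, 0, 0.04, 0, 0.015]]
  ]
}}

```text
time_s: 23.1
tcp_pos: [0.6283, -0.009, 0.0733]
orientation: [-3.141, -0.161, 0.654]
force: [-0.6, 1.2, -0.5]
grip_width: 0.024
grip_force: 44.7
```

>>> {"name": "drive_tool", "arguments": {
  "moves": [
    [[-0.001, 0, -0.0054, 0, 0.04, 0, 0.015], [-0.001, 0, -0.0054, 0, 0.04, 0, 0.015], [-0.001, 0, -0.0054, 0, 0.04, 0, 0.015], [-0.001, 0, -0.0054, 0, 0.04, 0, 0.015], [-0.001, 0, -0.0054, 0, 0.04, 0, 0.015]]
  ]
}}

```text
time_s: 23.6
tcp_pos: [0.6195, -0.0158, 0.0986]
orientation: [3.141, -0.362, 0.654]
force: [2.2, 1.8, 0.1]
grip_width: 0.0235
grip_force: 44.7
```

```bash
python3 -c "
from h import *
from scipy.spatial.transform import Rotation as R
s=robot.read_state();r=R.from_euler('xyz',s['orientation']).as_matrix();p=s['tcp_pos']
print(s['orientation'],s['force'],s['grip_force'])
f=lambda x,z:p+r@[x,0,z]
E=[f(-.135,.005),f(.065,.005),f(.065,.027),f(-.135,.027),f(-.135,.005)]
for e in E:print(tocad(e),e[2])
I={c:cams.capture(c) for c in('top','scene')}
for c in I:
    for l in ('stick_outer_end','stick'): print(l,[(np.round(d['position'],3).tolist(),tocad(d['position']).tolist(),round(d['p'],2)) for d in nets.spot_point(l,c)[:2]])
off=r[:,1]*.012
pol=[(np.array(E)+off,(0,0,255)),(np.array(E)-off,(0,0,255))]
cv2.imwrite('pics/m1.png',crop('scene',I['scene'],255,100,130,150,4,pol))"
```

```text
[ 3.1414867  -0.36169083  0.65372591] [2.2476302  1.80168564 0.13219799] 44.68359589576721
[-76.1  -3.1] 0.04610465419669892
[110.8   4.5] 0.11687588818053257
[118.6   4.8] 0.09629929157722109
[-68.3  -2.8] 0.025528057593387443
[-76.1  -3.1] 0.04610465419669892
stick_outer_end [([0.674, 0.028, 0.112], [117.5, 6.4], 0.65)]
stick [([0.503, -0.139, 0.026], [-117.6, -32.0], 0.61)]
stick_outer_end [([0.67, 0.027, 0.11], [114.8, 8.0], 0.55)]
stick [([0.603, -0.034, 0.066], [24.2, -3.9], 0.82)]
```

View pics/m1.png

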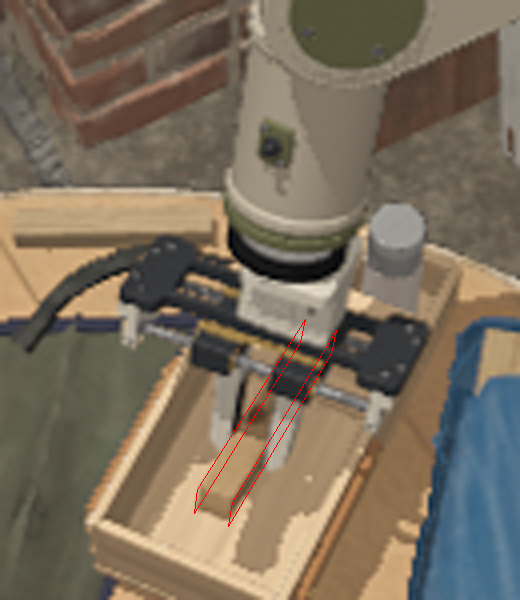

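The stick is held and tilted, with its outer end near (215,500) in the crop at z≈0.11 and its inner end still under the cover. Now I draw it out along its own axis.

>>> {"name": "drive_tool", "arguments": {
  "moves": [
    [[0.01, 0, 0, 0, 0, 0, 0.015], [0.02, 0, 0, 0, 0, 0, 0.015], [0.025, 0, 0, 0, 0, 0, 0.015], [0.025, 0, 0, 0, 0, 0, 0.015], [0.022, 0, 0, 0, 0, 0, 0.015]]
  ]
}}

```text
time_s: 24.4
tcp_pos: [0.6964, 0.0438, 0.1346]
orientation: [-3.141, -0.359, 0.654]
force: [0.9, -0.0, -1.4]
grip_width: 0.0235
grip_force: 44.7
```

```bash
python3 -c "
from h import *
from scipy.spatial.transform import Rotation as R
s=robot.read_state();r=R.from_euler('xyz',s['orientation']).as_matrix();p=s['tcp_pos']
print(s['time_s'],s['joints'],s['force'],s['grip_force'])
for q in([-.135,0,.005],[.065,0,.005],[-.135,0,.027]):e=p+r@q;print(tocad(e),e[2])
for c in ('top','scene'):
    cams.capture(c)
    for l in ('stick_outer_end','stick','stick_inner_end','tin_a'): print(l,[(np.round(d['position'],3).tolist(),tocad(d['position']).tolist(),round(d['p'],2)) for d in nets.spot_point(l,c)[:4]])
"
```

```text
24.4 [-0.13988117  0.22040143  1.6280651   0.29286205  1.054878    0.66191899] [ 0.90547723 -0.04540484 -1.35502587] 44.675467014312744
[21.   1.3] 0.08242727427432092
[208.1   9. ] 0.15275534391936693
[28.7  1.6] 0.061832302479346846
stick_outer_end []
stick [([0.674, 0.029, 0.096], [119.1, 7.0], 0.49)]
stick_inner_end [([0.593, -0.03, 0.072], [18.7, 5.6], 0.71)]
tin_a [([0.735, -0.313, -0.001], [-28.4, -307.9], 0.78), ([0.818, 0.164, 0.003], [314.0, 35.2], 0.75), ([0.503, -0.137, 0.025], [-116.9, -29.8], 0.58)]
stick_outer_end [([0.744, 0.085, 0.141], [208.4, 12.2], 0.9), ([0.469, -0.084, 0.023], [-113.9, 32.3], 0.74)]
stick [([0.678, 0.026, 0.097], [120.8, 2.7], 0.72)]
stick_inner_end []
tin_a [([0.821, 0.157, -0.001], [312.5, 27.9], 0.78), ([0.734, -0.309, -0.0], [-26.4, -304.1], 0.65), ([0.47, -0.083, 0.025], [-112.9, 32.7], 0.63), ([0.503, -0.139, 0.022], [-117.7, -32.3], 0.51)]
```

The inner end is clear of the cover, so I lift straight up.

>>> {"name": "drive_tool", "arguments": {
  "moves": [
    [[0.006, 0, -0.01, 0, 0, 0, 0.015], [0.008, 0, -0.019, 0, 0, 0, 0.015], [0.008, 0, -0.019, 0, 0, 0, 0.015], [0.008, 0, -0.019, 0, 0, 0, 0.015], [0.008, 0, -0.019, 0, 0, 0, 0.015]]
  ]
}}

```text
time_s: 25.4
tcp_pos: [0.6997, 0.0453, 0.2303]
orientation: [3.141, -0.361, 0.654]
force: [0.5, 0.6, -0.5]
grip_width: 0.0239
grip_force: 44.7
```

>>> {"name": "drive_tool", "arguments": {
  "moves": [
    [[0.007, 0, -0.019, 0, 0, 0, 0.015], [0.007, 0, -0.019, 0, 0, 0, 0.015], [0.007, 0, -0.019, 0, 0, 0, 0.015], [0.004, 0, -0.01, 0, 0, 0, 0.015], [0, 0, 0, 0, 0, 0, 0.015]]
  ]
}}

```text
time_s: 25.9
tcp_pos: [0.7004, 0.0451, 0.3031]
orientation: [3.138, -0.363, 0.655]
force: [0.1, -0.2, -0.1]
grip_width: 0.0237
grip_force: 44.7
```

>>> {"name": "drive_tool", "arguments": {
  "moves": [
    [[0, 0, 0, 0, 0, 0, 0.015], [0, 0, 0, 0, 0, 0, 0.015], [0, 0, 0, 0, 0, 0, 0.015], [0, 0, 0, 0, 0, 0, 0.015], [0, 0, 0, 0, 0, 0, 0.015]]
  ]
}}

```text
time_s: 26.4
tcp_pos: [0.6993, 0.0453, 0.2991]
orientation: [-3.141, -0.359, 0.654]
force: [-1.1, 0.9, -0.7]
grip_width: 0.0236
grip_force: 44.7
```

```bash
python3 -c "
from h import *
from scipy.spatial.transform import Rotation as R
s=robot.read_state();r=R.from_euler('xyz',s['orientation']).as_matrix();p=s['tcp_pos']
print(s['time_s'],abs(s['joint_vel']).max(),s['force'],s['grip_force'])
for q in([-.135,0,.016],[.065,0,.016]):e=p+r@q;print(tocad(e),e[2])
I={}
for c in ('top','scene'):
    I[c]=cams.capture(c)
    for l in ('stick_outer_end','stick','stick_inner_end','tin_a','oilstone_box','oak_strip_b'): print(l,[(np.round(d['position'],3).tolist(),round(d['p'],2)) for d in nets.spot_point(l,c)[:4]])
cv2.imwrite('pics/n1.png',np.hstack([crop(c,I[c],*q,2,[]) for c,q in (('top',(200,100,200,200)),('scene',(220,60,200,200)))]))
"
```

```text
26.4 0.004090229551154788 [-1.09290947  0.90117388 -0.74581582] 44.675883650779724
[28.1  1.2] 0.23668646172387448
[215.1   8.8] 0.30703091397353177
stick_outer_end [([0.751, 0.087, 0.31], 0.74)]
stick [([0.675, 0.029, 0.262], 0.91)]
stick_inner_end [([0.592, -0.026, 0.234], 0.58)]
tin_a [([0.738, -0.311, 0.001], 0.65), ([0.818, 0.167, 0.001], 0.53), ([0.504, -0.139, 0.026], 0.48)]
oilstone_box [([0.412, 0.237, 0.003], 0.69), ([0.596, -0.025, 0.235], 0.25)]
oak_strip_b [([0.6, -0.266, 0.001], 0.81), ([0.594, -0.03, 0.236], 0.31)]
stick_outer_end [([0.751, 0.086, 0.308], 0.87)]
stick [([0.683, 0.03, 0.263], 0.76)]
stick_inner_end [([0.602, -0.263, -0.002], 0.62)]
tin_a [([0.503, -0.144, 0.023], 0.77), ([0.736, -0.309, -0.003], 0.74), ([0.82, 0.161, 0.0], 0.7), ([0.596, -0.266, -0.003], 0.39)]
oilstone_box [([0.411, 0.238, -0.003], 0.83)]
oak_strip_b [([0.598, -0.265, 0.001], 0.54)]
```

View pics/n1.png

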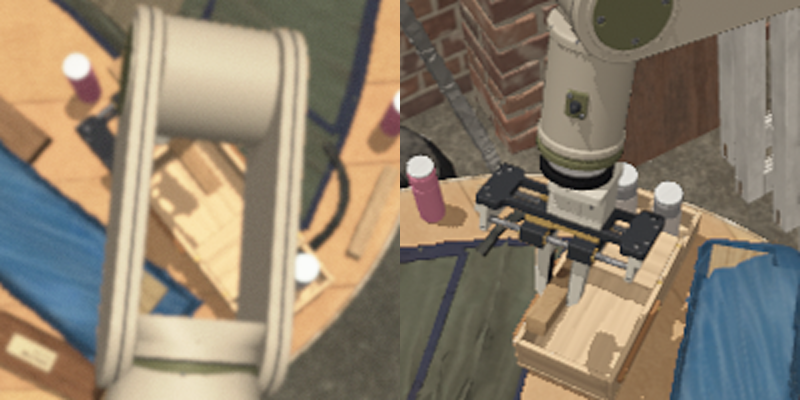

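The right panel shows the stick held clear of the caddy at about (548,300), with its ends at z≈0.235 and 0.307. Both tins stand upright in the cells at (627,180) and (668,198), so I'm handing in.

```bash
python3 -c "
from workcell import order
print(order.hand_in())"
```

```text
the job is handed in; nothing more can be done
None
```

The job is handed in at about 27 s: both tins stand in the cells, and the gripper holds the stick still with its ends at about 0.235 m and 0.307 m, clear of caddy and tins; hand-in returned no verdict.

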